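Put the drill-bit cassettes back in their rack and lock it

ROBOT

A 6-joint arm with a two-finger parallel gripper is mounted at the origin on the work surface. World frame = base frame: x ahead of the robot, y to its left, z up, the work surface at z = 0. Lengths are in m, angles in rad, forces in N, time in s.
With the tool pointing down it reaches from about 0.3 to 0.775 m from the base axis. Payload 14.6 kg.
Tool frame: the origin (TCP) lies midway between the tips of the shut fingers; the grasp point (between the pads) lies 19 mm behind it (ctrl.tcp_to_grasp is the z of the grasp point in the tool frame, in m); z points along the fingers, y is the line along which they close (so a half turn about z gives the same grasp; the last joint's range is limited). The gripper opens to 94 mm and grips with 3 to 60 N. Pads are 16 mm wide; open, the fingers measure 119 mm over their backs; the gripper's body (75 mm by 177 mm) begins 78 mm behind the grasp point.
Start: joints at [-1.394, 0.3, 1.521, -0, 1.321, -0.067], TCP at [0.133, -0.534, 0.205] pointing down, gripper open.
Joint ranges: [-3.03, 3.03], [-0.79, 2.21], [0.23, 2.52], [-1.04, 4.18], [0, 3.07], [-2.55, 2.55]. Speed limits (rad/s): [2.22, 2.22, 2.57, 3.14, 3.14, 3.14].

INTERFACE

Orientations are given as [roll, pitch, yaw] about the fixed x, y, z axes, in that order (R = Rz(yaw) Ry(pitch) Rx(roll)).
In Python, from station import monitor, camera, ctrl gives the robot as it stands.
- The arm moves only by the tool apply_moves, never from a script. Its argument "plan" is one flat list of numbers, 4 for each row, row after row: the shift along the tool's x, y, z in mm, then the turn about the tool's z in rad. In form: [dx, dy, dz, spin, dx, dy, dz, spin, ...]. A call has 1 to 20 rows; each row shifts and turns the commanded pose from where the row before left it, along the tool's axes as they then stand; what a row does not reach is not made up. A row lasts 1/10 s, in which the tool goes at most 50 mm and 8.59 degrees, less where a joint would pass 70% of its speed; a pose out of reach is approached as far as the arm can. A call is refused whole if a number of a shift passes 50 or a number of a turn 0.15, either way. A call with a gripper value outside its range is refused whole. "hand" is the gripper command: -1 is shut, 1 is fully open, values between are in proportion, set as the call begins (left out, the last holds). The fingers move at their own pace and stop on an object; "squeeze" is the grip in N (left out, the last holds). Time passes only in rows, so rows that do not move let the fingers close. It gives the time, the measured TCP pose, the force, the opening and the grip force at its end, in the units of the state.
- monitor.get_obs(): the state, without advancing time (a new reading comes with each control period).
- camera(name): name is "scene" or "top"; returns a dict with "image" (384x512x3 uint8, red, green, blue), "range_z" (384x512 float32, m along the optical axis (not along the pixel's ray), 0 where there is no reading), "mtx" (3x3 intrinsics, pixels), "distortion" ([k1, k2, p1, p2, k3] as OpenCV has them; the pictures are not rectified), "rvec" (rotation vector, rad) and "tvec" (3), from world to camera coordinates, as OpenCV has them. Camera axes: x right, y down, z forward; pixel columns grow to the right and rows downward; lengths in m; the calibration is good to about 2 mm. A picture is of the moment at which its call begins.
- ctrl.hand_in(): hands the job in; it is judged then, once.
The state is a dict: "time_s": time; "qpos": joint angles; "joint_vel": joint speeds; "tau": joint torques, N m; "ee_pos": TCP position; "eef_rot": TCP orientation; "force": force on the tool from outside, world axes, zero at the start; "moment": the same for the moment, N m; "grip_width": finger opening in m; "grip_force": force on a finger pad.
Only numpy, scipy, OpenCV 4.12 (cv2) and the standard library are available. Lean on these libraries where they do the work, as an engineer would, in place of code of your own. Each camera call takes 0.05 s, during which the arm holds its last target. There are 200 camera calls.

TASK

Put the drill-bit cassettes away for transport: slide the orange lock grip on the rack all the way to its open end (to the robot's left), stand every cassette that is on the bench upright in the rack pocket labelled with its own colour, fully down, and when all are in slide the lock all the way back to its locked end. Leave the flask, the screw jar and the tape measure where they are.

Things in the scene. Friction and masses are not known exactly. Their poses are not given: they have to be found in the camera images.
- cassette_red: red drill-bit cassette, a closed rigid plastic box 64 (its x) x 30 (its y) x 28 mm high with a grip tab of the same colour standing on the middle of its top: tab 14 (x) x 26 (y) mm, from 28 to 54 mm above the underside. About 120 g. Origin: centre of the underside; z up. The same either way round. Starts standing upright on the bench; absent in some starts (None).
- cassette_blue: blue drill-bit cassette, a closed rigid plastic box 64 (its x) x 30 (its y) x 28 mm high with a grip tab of the same colour standing on the middle of its top: tab 14 (x) x 26 (y) mm, from 28 to 54 mm above the underside. About 120 g. Origin: centre of the underside; z up. The same either way round. Starts standing upright on the bench; absent in some starts (None).
- cassette_yellow: yellow drill-bit cassette, a closed rigid plastic box 64 (its x) x 30 (its y) x 28 mm high with a grip tab of the same colour standing on the middle of its top: tab 14 (x) x 26 (y) mm, from 28 to 54 mm above the underside. About 120 g. Origin: centre of the underside; z up. The same either way round. Starts standing upright on the bench; absent in some starts (None).
- cassette_green: green drill-bit cassette, a closed rigid plastic box 64 (its x) x 30 (its y) x 28 mm high with a grip tab of the same colour standing on the middle of its top: tab 14 (x) x 26 (y) mm, from 28 to 54 mm above the underside. About 120 g. Origin: centre of the underside; z up. The same either way round. Starts standing upright on the bench; absent in some starts (None).
- cassette_white: white drill-bit cassette, a closed rigid plastic box 64 (its x) x 30 (its y) x 28 mm high with a grip tab of the same colour standing on the middle of its top: tab 14 (x) x 26 (y) mm, from 28 to 54 mm above the underside. About 120 g. Origin: centre of the underside; z up. The same either way round. Starts standing upright on the bench; absent in some starts (None).
- cassette_black: black drill-bit cassette, a closed rigid plastic box 64 (its x) x 30 (its y) x 28 mm high with a grip tab of the same colour standing on the middle of its top: tab 14 (x) x 26 (y) mm, from 28 to 54 mm above the underside. About 120 g. Origin: centre of the underside; z up. The same either way round. Starts standing upright on the bench; absent in some starts (None).
- slot_red (a point): centre of the floor (4 mm above the bench) of the rack pocket labelled red: a red card lies on the ledge at each end of the pocket, 54 mm before and 48 mm behind this point. x runs along the pocket, away from the robot, z up. Pocket 70 (x) x 36 (y) mm, 16 mm deep, square walls. A cassette in place has its origin here, its x along the pocket, with 3 mm play each way.
- slot_blue (a point): centre of the floor (4 mm above the bench) of the rack pocket labelled blue: a blue card lies on the ledge at each end of the pocket, 54 mm before and 48 mm behind this point. x runs along the pocket, away from the robot, z up. Pocket 70 (x) x 36 (y) mm, 16 mm deep, square walls. A cassette in place has its origin here, its x along the pocket, with 3 mm play each way.
- slot_yellow (a point): centre of the floor (4 mm above the bench) of the rack pocket labelled yellow: a yellow card lies on the ledge at each end of the pocket, 54 mm before and 48 mm behind this point. x runs along the pocket, away from the robot, z up. Pocket 70 (x) x 36 (y) mm, 16 mm deep, square walls. A cassette in place has its origin here, its x along the pocket, with 3 mm play each way.
- slot_green (a point): centre of the floor (4 mm above the bench) of the rack pocket labelled green: a green card lies on the ledge at each end of the pocket, 54 mm before and 48 mm behind this point. x runs along the pocket, away from the robot, z up. Pocket 70 (x) x 36 (y) mm, 16 mm deep, square walls. A cassette in place has its origin here, its x along the pocket, with 3 mm play each way.
- slot_white (a point): centre of the floor (4 mm above the bench) of the rack pocket labelled white: a white card lies on the ledge at each end of the pocket, 54 mm before and 48 mm behind this point. x runs along the pocket, away from the robot, z up. Pocket 70 (x) x 36 (y) mm, 16 mm deep, square walls. A cassette in place has its origin here, its x along the pocket, with 3 mm play each way.
- slot_black (a point): centre of the floor (4 mm above the bench) of the rack pocket labelled black: a black card lies on the ledge at each end of the pocket, 54 mm before and 48 mm behind this point. x runs along the pocket, away from the robot, z up. Pocket 70 (x) x 36 (y) mm, 16 mm deep, square walls. A cassette in place has its origin here, its x along the pocket, with 3 mm play each way.
- rack: fixed grey metal rack, base 185 x 328 mm, six pockets 52 mm apart in a row along its y (which colour is where changes); ledges and walls 20 mm high. Origin: on the bench under the middle of the pocket row; x away from the robot. Behind the row lies the lock: an aluminium bar 16 mm deep, its top 42 mm above the bench, centred 77 mm behind the origin, between end guides 54 mm high.
- lock (a joint): slide of the lock bar, m along the rack's +y (robot's left): 0 = locked stop, 0.026 = open stop. Its six teeth (11 mm wide, 36 to 41 mm above the bench) reach to 18 mm behind the pockets' middle. Locked: a tooth over the middle of each pocket, 4 mm above a seated box. Open: midway between pockets. About 2 N friction, stays where left; starts locked or nearly.
- lock_grip (a point): centre of the top of the lock's orange grip, which moves with the lock: a block 22 (rack x) x 18 (rack y) mm that stands up from the bar, 42 to 76 mm above the bench.
- flask: grey drinking flask, 68 mm diameter, 190 mm high, standing beside the work; leave alone. Origin: centre of the underside.
- screw_jar: jar of screws with black cap, 64 mm diameter, 75 mm high; leave alone. Origin: centre of the underside.
- tape_measure: bright steel tape measure with black discs on its sides, 66 x 36 x 62 mm, to the right of the cassettes; leave alone. Origin: centre of the underside.
Things that resemble listed ones, but are neither listed nor needed, are in the scene too. Several things look just like the cassette_red: the one meant starts farthest from the robot's base.

How it is judged:
On the way, in this order (a step that is already met when the one before it is completed fails the run):
1. the lock is slid to its open end (value of joint lock above 0.0225 m), for 0.2 s.
2. with the lock open, every cassette present is down in the pocket of its own colour (horizontal distance between cassette_red and slot_red below 0.007 m and z of cassette_red in the frame of slot_red below 0.004 m and angle between each of cassette_red, cassette_blue, cassette_yellow, cassette_green, cassette_white, cassette_black's own z axis and vertical below 0.12 rad and horizontal distance between cassette_blue and slot_blue below 0.007 m and z of cassette_blue in the frame of slot_blue below 0.004 m and horizontal distance between cassette_yellow and slot_yellow below 0.007 m and z of cassette_yellow in the frame of slot_yellow below 0.004 m and horizontal distance between cassette_green and slot_green below 0.007 m and z of cassette_green in the frame of slot_green below 0.004 m and horizontal distance between cassette_white and slot_white below 0.007 m and z of cassette_white in the frame of slot_white below 0.004 m and horizontal distance between cassette_black and slot_black below 0.007 m and z of cassette_black in the frame of slot_black below 0.004 m and value of joint lock above 0.013 m), for 0.2 s.
3. the lock is slid back to its locked end (value of joint lock below 0.0035 m), for 0.2 s.
At the end, for the whole second after the job is handed in: every cassette present stands in the pocket of its own colour, within 7 mm of the pocket's middle, less than 4 mm above its floor, upright within 0.12 rad and at rest, and the lock is within 3.5 mm of its locked end (horizontal distance between cassette_red and slot_red below 0.007 m and z of cassette_red in the frame of slot_red below 0.004 m and angle between each of cassette_red, cassette_blue, cassette_yellow, cassette_green, cassette_white, cassette_black's own z axis and vertical below 0.12 rad and horizontal distance between cassette_blue and slot_blue below 0.007 m and z of cassette_blue in the frame of slot_blue below 0.004 m and horizontal distance between cassette_yellow and slot_yellow below 0.007 m and z of cassette_yellow in the frame of slot_yellow below 0.004 m and horizontal distance between cassette_green and slot_green below 0.007 m and z of cassette_green in the frame of slot_green below 0.004 m and horizontal distance between cassette_white and slot_white below 0.007 m and z of cassette_white in the frame of slot_white below 0.004 m and horizontal distance between cassette_black and slot_black below 0.007 m and z of cassette_black in the frame of slot_black below 0.004 m and value of joint lock below 0.0035 m and linear speed of each of cassette_red, cassette_blue, cassette_yellow, cassette_green, cassette_white, cassette_black below 0.02 m/s); the robot touches nothing.
It fails at once if the flask is pushed more than 30 mm or knocked over (distance of flask from where it was at the start of the episode above 0.03 m or angle between flask's own z axis and vertical above 0.5 rad).
It fails at once if the screw jar is pushed more than 30 mm or knocked over (distance of screw_jar from where it was at the start of the episode above 0.03 m or angle between screw_jar's own z axis and vertical above 0.5 rad).
It fails at once if the tape measure is pushed more than 30 mm or knocked over (distance of tape_measure from where it was at the start of the episode above 0.03 m or angle between tape_measure's own z axis and vertical above 0.5 rad).
Of cassette_red, cassette_blue, cassette_yellow, cassette_green, cassette_white, cassette_black only 4 to 6 are there at a start; the rules pass over those that are not, and their reading is None.
At some moment in a run one of cassette_red, cassette_blue, cassette_yellow, cassette_green, cassette_white, cassette_black may be knocked a few centimetres aside while the robot is not near it.
It also fails if it takes over 210 s, if anything falls off the work surface, if the arm or the gripper's body presses on something with over 40 N, if the wrist force passes 120 N, or if a joint passes its speed limit or range.

## Working session

There is one attempt and no reset: what is moved stays moved. The work goes in short steps, Python scripts to look and compute and a tool call to move; the robot and the scene stay as the last step left them, time stands still between calls to the robot, and variables do not carry over. Pictures are saved under pics/ and viewed, at most 14 in all, crops included, and the job is handed in when it is done.

Besides the shell and the picture viewer there is one more tool, called after "Request:" as name(argument=value, ...) on one line, values as JSON. apply_moves: Moves the arm, as the interface text tells. Its arguments: {"type":"object","properties":{"plan":{"type":"array","items":{"type":"number"}},"hand":{"type":"number"},"squeeze":{"type":"number"}},"required":["plan"]}

```bash
mkdir -p pics; ls; python3 - <<'E'
from station import monitor,camera,ctrl
import cv2,numpy as np
for n in("scene","top"):
    c=camera(n); cv2.imwrite(f"pics/{n}0.png",cv2.resize(c["image"][:,:,::-1],(800,600),interpolation=cv2.INTER_CUBIC)); np.savez(f"{n}0.npz",**c)
    R=cv2.Rodrigues(c["rvec"])[0]; print(n,-R.T@np.array(c["tvec"]).ravel(),R.round(2).tolist(),np.array(c["mtx"]).round(1).tolist(),c["distortion"])
o=monitor.get_obs();print(o,ctrl.tcp_to_grasp)
E
```

```text
pics
scene [ 0.93931293 -0.79929449  0.71764192] [[0.86, 0.51, 0.02], [0.31, -0.49, -0.81], [-0.4, 0.71, -0.58]] [[448.1, 0.0, 249.0], [0.0, 448.1, 183.4], [0.0, 0.0, 1.0]] [-0.07674043  0.          0.          0.          0.        ]
top [ 0.32686782 -0.01808325  1.08446612] [[-0.01, -1.0, -0.01], [-0.99, 0.01, -0.15], [0.15, 0.01, -0.99]] [[390.4, 0.0, 258.1], [0.0, 390.4, 189.5], [0.0, 0.0, 1.0]] [-0.06062413  0.          0.          0.          0.        ]
{'time_s': 0.1, 'qpos': array([-1.39359012e+00,  3.00452169e-01,  1.52147384e+00,  2.21830798e-05,
        1.32069948e+00, -6.65848668e-02]), 'joint_vel': array([-9.46134049e-05, -2.59803829e-03,  1.16723400e-03, -6.36164684e-05,
       -2.45615106e-04, -1.89565976e-03]), 'tau': array([ 6.31894327e-04, -5.32644188e+01, -3.53283012e+01,  7.09981145e-02,
        2.34709441e-02, -4.80254232e-05]), 'ee_pos': array([ 0.13273334, -0.53351939,  0.20494208]), 'eef_rot': array([-3.14056353e+00, -9.01605275e-05,  2.43785531e-01]), 'force': array([0.65699699, 0.47562418, 0.61231242]), 'moment': array([-0.01009022,  0.02583979,  0.03761244]), 'grip_force': 0.0, 'grip_width': 0.09383792281589234} -0.0188
```

View pics/scene0.png

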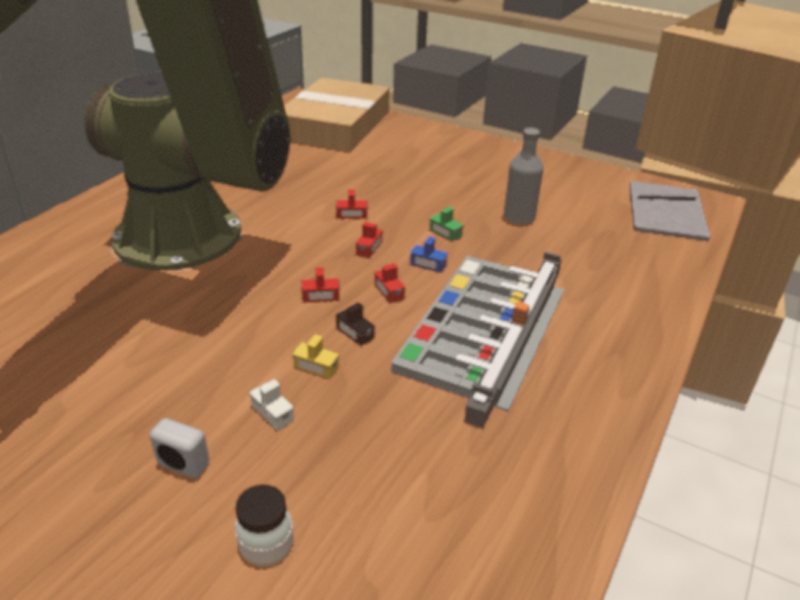

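View pics/top0.png

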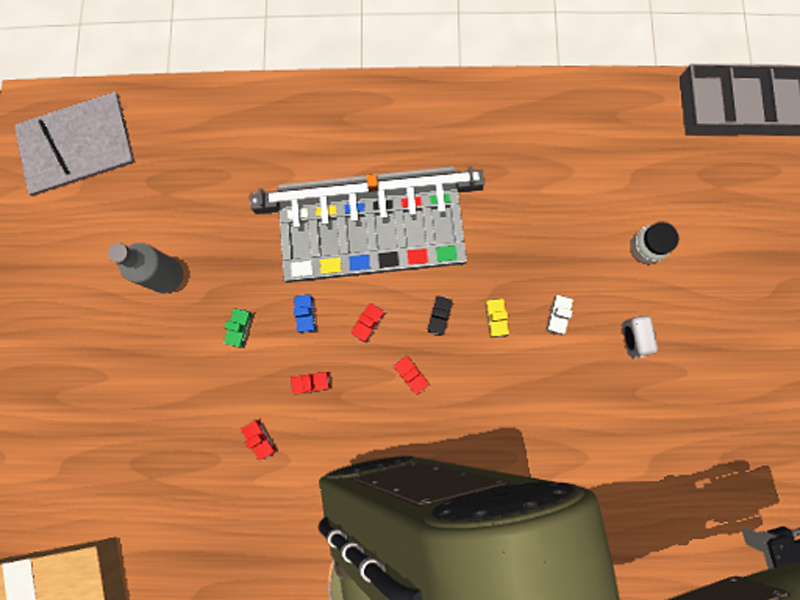

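Top view (800x600 picture): the four reds are at (369,322), (311,382), (411,375) and (258,440). The robot base is below the picture's bottom edge, so the reds' distances need measuring. Other cassettes: green (237,327), blue (305,313), black (440,315), yellow (497,317), white (561,313). The pockets from left to right are white, yellow, blue, black, red, green, and the grip is at (373,182).

```bash
cat > h.py <<'E'
import cv2,numpy as np
from station import monitor,camera,ctrl
def grab(n): return camera(n)
def rays(c,uv):
    p=cv2.undistortPoints(np.asarray(uv,np.float64).reshape(-1,1,2),np.array(c["mtx"]),np.array(c["distortion"]))[:,0]
    R=cv2.Rodrigues(np.array(c["rvec"]))[0]; t=np.array(c["tvec"]).ravel()
    return -R.T@t, np.c_[p,np.ones(len(p))]@R   # rays scaled to unit optical depth
def plane(c,uv,z):
    o,d=rays(c,uv); return o+d*((z-o[2])/d[:,2])[:,None]
def cloud(c):
    h,w=c["range_z"].shape; v,u=np.mgrid[:h,:w]
    o,d=rays(c,np.c_[u.ravel(),v.ravel()].astype(float))
    return (o+d*c["range_z"].reshape(-1,1)).reshape(h,w,3)
def masks(c):
    H,S,V=cv2.split(cv2.cvtColor(c["image"],cv2.COLOR_RGB2HSV))
    s=S>140
    return dict(red=s&((H<4)|(H>172))&(V>70),green=s&(H>45)&(H<85)&(V>50),blue=s&(H>100)&(H<130)&(V>60),
      yellow=s&(H>20)&(H<33)&(V>100),orange=s&(H>5)&(H<14)&(V>150),white=(S<45)&(V>150),black=(V<60)&(S<110))
def comps(c,P,name,region,amin=40):
    m=masks(c)[name]&region(P); n,l,st,ce=cv2.connectedComponentsWithStats(m.astype(np.uint8))
    return [(l==i,st[i,4],ce[i]) for i in range(1,n) if st[i,4]>=amin]
def cassettes(c,names=("red","green","blue","yellow","white","black"),xmax=.56):
    P=cloud(c); out=[]
    reg=lambda P:(P[...,0]>.15)&(P[...,0]<xmax)&(abs(P[...,1])<.4)&(P[...,2]>.012)&(P[...,2]<.07)
    for n in names:
        for m,a,ce in comps(c,P,n,reg,60):
            v,u=np.nonzero(m); z=P[m][:,2]
            tab=z>.044
            t=plane(c,np.c_[u,v][tab],.054)[:,:2] if tab.any() else np.full((1,2),np.nan)
            b=P[m][:,:2]; (rc,rs,ra)=cv2.minAreaRect(b.astype(np.float32)*1000)
            ev,V=np.linalg.eigh(np.cov(b.T)); yaw=np.arctan2(V[1,1],V[0,1]); yaw=(yaw+np.pi/2)%np.pi-np.pi/2
            out.append((n,a,ce.round().tolist(),t.mean(0).round(4).tolist(),b.mean(0).round(4).tolist(),round(float(yaw),3),np.round(rc,1).tolist(),np.round(rs,1).tolist(),round(ra,1),round(float(np.percentile(z,97)),4)))
    return out
E
python3 - <<'E'
from h import *
c=dict(np.load("top0.npz"))
for r in cassettes(c): print(*r)
P=cloud(c)
reg=lambda P:(P[...,0]>.5)&(P[...,0]<.76)&(abs(P[...,1])<.3)&(P[...,2]>.012)&(P[...,2]<.1)
for n in ("red","green","blue","yellow","orange","black","white"):
    for m,a,ce in comps(c,P,n,reg,20):
        v,u=np.nonzero(m); z=P[m][:,2]
        print(n,a,ce.round(),P[m].mean(0).round(4), plane(c,[ce],.02)[0].round(4),plane(c,[ce],.076)[0].round(4))
s=dict(np.load("scene0.npz")); print("scene")
for r in cassettes(s): print(r[0],r[3],r[4],r[5])
P=cloud(s)
for n in ("red","green","blue","yellow","orange"):
    for m,a,ce in comps(s,P,n,reg,20):
        print(n,a,ce.round(),P[m].mean(0).round(4), plane(s,[ce],.02)[0].round(4))
E
```

```text
red 254 [235.0, 206.0] [0.444, 0.0593] [0.4434, 0.06] -0.57 [444.1, 60.4] [30.2, 62.8] 56.8 0.0554
red 255 [263.0, 240.0] [0.3521, -0.0159] [0.3522, -0.0152] 0.652 [352.5, -15.0] [63.1, 29.0] 38.4 0.0551
red 252 [198.0, 245.0] [0.3401, 0.16] [0.3399, 0.159] -1.411 [339.8, 160.1] [28.7, 63.9] 9.5 0.0549
red 274 [164.0, 282.0] [0.2441, 0.2487] [0.2431, 0.2474] 0.545 [243.3, 248.5] [62.0, 29.1] 32.6 0.0549
green 242 [151.0, 209.0] [0.4361, 0.2882] [0.4369, 0.2885] -0.229 [437.0, 289.2] [29.7, 62.2] 78.4 0.0556
blue 90 [229.0, 168.0] [nan, nan] [0.5504, 0.0761] -1.498 [549.6, 74.6] [33.6, 20.5] 89.9 0.024
blue 240 [194.0, 200.0] [0.4616, 0.1706] [0.4606, 0.1709] 0.111 [461.5, 171.5] [62.8, 29.3] 6.2 0.0554
yellow 114 [211.0, 170.0] [nan, nan] [0.547, 0.1274] -1.518 [547.0, 127.5] [25.2, 34.4] 1.3 0.0239
yellow 261 [318.0, 203.0] [0.4503, -0.1664] [0.45, -0.1659] 0.112 [450.6, -167.0] [63.5, 29.2] 6.8 0.055
white 539 [220.0, 171.0] [nan, nan] [0.5443, 0.1037] -1.531 [554.8, 49.4] [36.3, 327.3] 5.3 0.0232
white 239 [358.0, 201.0] [0.4548, -0.2768] [0.4545, -0.2757] -0.277 [455.4, -275.6] [
[... 1461 characters left out ...]

scene
red [nan, nan] [0.2506, 0.2403] 0.541
red [0.3498, 0.1493] [0.3492, 0.148] -1.536
red [0.4521, 0.0484] [0.4529, 0.0491] -0.48
red [0.3598, -0.0235] [0.359, -0.0223] 0.639
yellow [0.4575, -0.1749] [0.4569, -0.1726] 0.167
white [nan, nan] [0.5443, 0.1793] -1.523
white [0.4587, -0.2831] [0.4486, -0.2827] 0.016
white [nan, nan] [0.4743, -0.2861] 0.946
red 76 [272. 213.] [ 0.5645 -0.0305  0.0207] [ 0.5642 -0.0299  0.02  ]
red 42 [311. 225.] [ 0.6661 -0.0227  0.0203] [ 0.666  -0.0225  0.02  ]
blue 40 [287. 190.] [0.5545 0.0732 0.0205] [0.5542 0.0738 0.02  ]
yellow 45 [294. 180.] [0.5499 0.1246 0.0201] [0.5498 0.1247 0.02  ]
orange 32 [334. 196.] [0.6902 0.0441 0.0745] [0.669  0.1156 0.02  ]
```

```bash
cat >> h.py <<'E'
def to(x,y,z,psi=None):
    o=monitor.get_obs(); p=np.array(o["ee_pos"]); y0=o["eef_rot"][2]; psi=y0 if psi is None else psi
    d=np.array([x,y,z])-p; c,s=np.cos(psi),np.sin(psi)
    print("t",round(o["time_s"],1),"spin first",round(y0-psi,3),"then total mm",(1000*np.array([c*d[0]+s*d[1],s*d[0]-c*d[1],-d[2]])).round(1))
E
python3 - <<'E'
from h import *
c=dict(np.load("top0.npz")); P=cloud(c)
m=(P[...,2]>.065)&(P[...,2]<.085)&(P[...,0]>.64)&(P[...,0]<.74)&(abs(P[...,1])<.2)
v,u=np.nonzero(m); q=plane(c,np.c_[u,v],.076)
print(len(v),u.mean(),v.mean(),q.mean(0),cv2.minAreaRect((q[:,:2]*1000).astype(np.float32)),q.min(0),q.max(0))
m=(P[...,2]>.03)&(P[...,2]<.3)&(P[...,1]>.3)&(P[...,0]>.3)&(P[...,0]<.7); print("flask",np.median(P[m],0))
f=np.array([[.5623,-.0281],[.5674,-.0793],[.5527,.0758],[.5475,.1273],[.5573,.0238]]);k=np.array([1,2,-1,-2,0])
A=np.polyfit(k,f,1);print(A,np.arctan2(-A[0,0]*-1,-A[0,1]))
to(*q.mean(0)[:2],.15,1.667)
i=c["image"][180:300,130:300,::-1]; cv2.imwrite("pics/redcrop.png",cv2.resize(i,None,fx=4,fy=4,interpolation=cv2.INTER_CUBIC))
E
```

```text
57 238.01754385964912 115.29824561403508 [0.68479534 0.04858575 0.076     ] ((684.2675170898438, 48.62079620361328), (25.306461334228516, 16.25011444091797), 0.14747871458530426) [0.6716004  0.04052079 0.076     ] [0.69692775 0.05677157 0.076     ]
flask [0.52904915 0.41791894 0.12424989]
[[ 0.00494 -0.05171]
 [ 0.55744  0.0239 ]] 0.09524373309140768
t 0.1 spin first -1.423 then total mm [526.4 605.4  54.9]
```

View pics/redcrop.png

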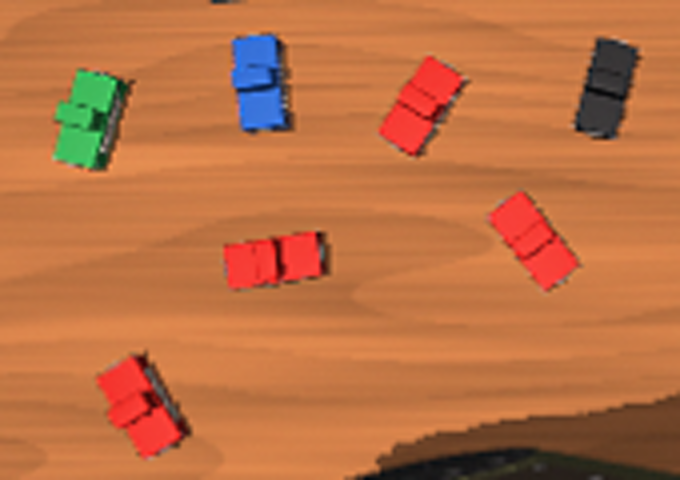

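The four reds in the crop are at (422,105), (533,240), (275,260) and (143,405). Their distances from the base are 0.448, 0.352, 0.376 and 0.349 m. The one meant is (422,105), at world (0.444, 0.059), because it is farthest from the base. I'll open the lock first.

Request:
apply_moves(plan=[0,0,0,-0.142,0,0,0,-0.142,0,0,0,-0.142,0,0,0,-0.142,0,0,0,-0.142,0,0,0,-0.142,0,0,0,-0.142,0,0,0,-0.142,0,0,0,-0.142,0,0,0,-0.142], hand=0)

```text
time_s: 1.1
ee_pos: [0.1327, -0.5336, 0.2051]
eef_rot: [-3.142, -0.001, 1.67]
force: [-0.2, -0.4, 0.6]
grip_width: 0.047
grip_force: 0.0
```

Request:
apply_moves(plan=[26,30,3,0,26,30,3,0,26,30,3,0,26,30,3,0,26,30,3,0,26,30,3,0,26,30,3,0,26,30,3,0,26,30,3,0,26,30,3,0,26,30,3,0,26,30,3,0,26,30,3,0,26,30,3,0,26,30,3,0,26,30,3,0,26,30,3,0,26,30,3,0,26,30,3,0,26,30,3,0])

```text
time_s: 3.1
ee_pos: [0.6826, 0.0411, 0.1448]
eef_rot: [-3.141, -0.0, 1.664]
force: [0.7, 0.7, 1.2]
grip_width: 0.047
grip_force: 0.0
```

```bash
python3 -c "
from h import *
to(.6848,.0486,.052,1.667)"
```

```text
t 3.1 spin first -0.003 then total mm [ 7.2  2.9 92.8]
```

Request:
apply_moves(plan=[7,3,0,0,0,0,23,0,0,0,23,0,0,0,23,0,0,0,23,0,0,0,0,0,0,0,0,0])

```text
time_s: 3.8
ee_pos: [0.6841, 0.0466, 0.054]
eef_rot: [-3.141, -0.0, 1.663]
force: [0.4, -0.5, 0.2]
grip_width: 0.0475
grip_force: 0.0
```

Request:
apply_moves(plan=[0,0,0,0,0,0,0,0,0,0,0,0,0,0,0,0,0,0,0,0,0,0,0,0], hand=-1, squeeze=20)

```text
time_s: 4.4
ee_pos: [0.6886, 0.0473, 0.0547]
eef_rot: [3.129, 0.0, 1.664]
force: [35.9, 3.6, -15.6]
grip_width: 0.0222
grip_force: 20.0
```

Request:
apply_moves(plan=[4,0,0,0,4,0,0,0,4,0,0,0,4,0,0,0,4,0,0,0,4,0,0,0,3,0,0,0,2,0,0,0,1,0,0,0,0,0,0,0,0,0,0,0,0,0,0,0])

```text
time_s: 5.6
ee_pos: [0.6862, 0.073, 0.0547]
eef_rot: [3.129, 0.005, 1.661]
force: [36.8, -20.0, -15.3]
grip_width: 0.0221
grip_force: 20.0
```

Request:
apply_moves(plan=[0,0,0,0,0,0,0,0,0,0,0,0,0,0,0,0,0,0,-25,0,0,0,-25,0,0,0,-25,0,0,0,-25,0,0,0,0,0], hand=0)

```text
time_s: 6.5
ee_pos: [0.6826, 0.0773, 0.1575]
eef_rot: [3.136, 0.0, 1.664]
force: [0.4, -0.5, -0.1]
grip_width: 0.0469
grip_force: 0.0
```

```bash
python3 -c "
from h import *
to(.4548,-.2768,.12,1.30)"
```

```text
t 6.5 spin first 0.364 then total mm [-402.1 -124.8   37.5]
```

Request:
apply_moves(plan=[0,0,0,0.121,0,0,0,0.121,0,0,0,0.122,-40,-12.5,3,0,-40,-12.5,4,0,-40,-12.5,4,0,-40,-12.5,4,0,-40,-12.5,4,0,-40,-12.5,4,0,-40,-12.5,4,0,-40,-12.5,4,0,-40,-12.5,4,0,-42,-12,3,0,0,0,0,0,0,0,0,0])

```text
time_s: 8.0
ee_pos: [0.4534, -0.2772, 0.1148]
eef_rot: [-3.141, -0.001, 1.298]
force: [-0.5, 0.5, -0.9]
grip_width: 0.0471
grip_force: 0.0
```

```bash
python3 - <<'E'
from h import *
c=grab("top");cv2.imwrite("pics/top1.png",cv2.resize(c["image"][:,:,::-1],(800,600),interpolation=cv2.INTER_CUBIC))
for r in cassettes(c,xmax=.5): print(*r)
P=cloud(c)
m=(P[...,2]>.068)&(P[...,2]<.085)&(P[...,0]>.64)&(P[...,0]<.74)&(abs(P[...,1])<.2)
v,u=np.nonzero(m); q=plane(c,np.c_[u,v],.076);print(q.mean(0))
to(.4548,-.2768,.12,1.30)
E
```

```text
red 256 [235.0, 206.0] [0.4441, 0.0597] [0.4433, 0.06] -0.565 [444.0, 60.5] [29.9, 64.0] 56.7 0.0548
red 255 [263.0, 240.0] [0.352, -0.0158] [0.3523, -0.0152] 0.652 [352.5, -15.0] [63.2, 29.0] 38.4 0.0546
red 252 [198.0, 245.0] [0.3401, 0.16] [0.3399, 0.159] -1.411 [339.9, 160.2] [28.7, 63.9] 9.1 0.0547
red 271 [164.0, 282.0] [0.2443, 0.2485] [0.2432, 0.2476] 0.535 [243.3, 248.6] [62.1, 29.3] 32.2 0.0548
green 239 [151.0, 209.0] [0.4363, 0.2886] [0.437, 0.2886] -0.226 [437.2, 289.7] [29.2, 62.2] 78.0 0.0553
blue 241 [194.0, 200.0] [0.4612, 0.1705] [0.4605, 0.1709] 0.108 [461.4, 171.6] [62.6, 29.3] 6.4 0.0552
yellow 261 [318.0, 203.0] [0.4505, -0.1666] [0.4505, -0.1658] 0.135 [450.9, -167.0] [63.9, 29.8] 6.9 0.0548
black 174 [281.0, 200.0] [0.4563, -0.0674] [0.4593, -0.0667] -0.286 [455.7, -65.9] [28.1, 63.0] 73.4 0.0548
[0.68264213 0.07358651 0.076     ]
t 8.1 spin first -0.0 then total mm [ 0.   0.9 -5. ]
```

View pics/top1.png

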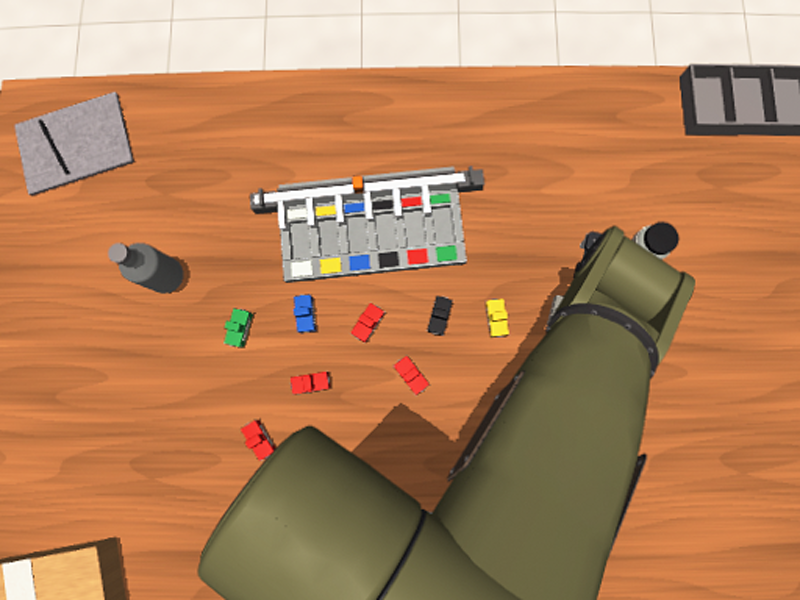

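The lock is open: the grip moved 25 mm to (358,184) and the teeth now lie between the pockets. Next I'll grasp the white cassette.

Request:
apply_moves(plan=[0,1,20,0,0,0,25,0,0,0,25,0,0,0,13,0,0,0,0,0,0,0,0,0], hand=0)

```text
time_s: 8.65
ee_pos: [0.4554, -0.2771, 0.0331]
eef_rot: [3.141, 0.0, 1.301]
force: [-0.3, -0.1, -0.2]
grip_width: 0.0471
grip_force: 0.0
```

Request:
apply_moves(plan=[0,0,0,0,0,0,0,0,0,0,0,0,0,0,0,0,0,0,0,0,0,0,0,0], hand=-1, squeeze=25)

```text
time_s: 9.25
ee_pos: [0.4551, -0.2776, 0.0328]
eef_rot: [3.141, 0.0, 1.3]
force: [-0.1, 1.3, 2.9]
grip_width: 0.0139
grip_force: 25.0
```

```bash
python3 - <<'E'
from h import *
c=dict(np.load("top0.npz"))
c=grab("top"); P=cloud(c)
reg=lambda P:(P[...,0]>.5)&(P[...,0]<.70)&(abs(P[...,1])<.3)&(P[...,2]>.012)&(P[...,2]<.03)
for n in ("red","green","blue","yellow"):
    for m,a,ce in comps(c,P,n,reg,20):
        v,u=np.nonzero(m); r=cv2.minAreaRect((plane(c,np.c_[u,v],.02)[:,:2]*1000).astype(np.float32))
        print(n,a,plane(c,[ce],.02)[0].round(4),np.round(r[0],1),np.round(r[1],1))
E
```

```text
red 67 [ 0.6638 -0.0181  0.02  ] [663.8 -18.3] [15.3 34.8]
red 112 [ 0.5623 -0.028   0.02  ] [563.1 -28.7] [33.4 25.7]
green 57 [ 0.6688 -0.0695  0.02  ] [668.7 -69.1] [14.3 33.7]
green 103 [ 0.5674 -0.0793  0.02  ] [567.4 -79.4] [24.9 32.2]
blue 65 [0.6541 0.0848 0.02  ] [654.2  84.9] [31.4 14.7]
blue 107 [0.5527 0.0759 0.02  ] [552.8  75.9] [24.7 33.5]
yellow 65 [0.6492 0.1378 0.02  ] [649.1 137.4] [34.4 14.7]
yellow 117 [0.5475 0.1273 0.02  ] [547.7 127.7] [25.7 33.6]
```

Request:
apply_moves(plan=[0,0,-25,0,0,0,-25,0,0,0,-25,0,0,0,-15,0,0,0,0,-0.122,0,0,0,-0.122,0,0,0,-0.122,0,0,0,0])

```text
time_s: 10.1
ee_pos: [0.4545, -0.2773, 0.1221]
eef_rot: [-3.141, -0.001, 1.668]
force: [0.5, -0.1, -1.7]
grip_width: 0.0139
grip_force: 25.0
```

```bash
python3 - <<'E'
from h import *
to(.5963,.1842,.12,1.6665)
E
```

```text
t 10.1 spin first 0.001 then total mm [445.8 185.2   2.1]
```

Request:
apply_moves(plan=[37,15.5,0,0,37,15.5,0,0,37,15.5,0,0,37,15.5,0,0,37,15.5,0,0,37,15.5,0,0,37,15.5,0,0,37,15.5,0,0,37,15.5,0,0,37,15.5,0,0,37,15,0,0,38,15,0,0,0,0,20,0,0,0,15,0,0,0,0,0,0,0,0,0])

```text
time_s: 11.7
ee_pos: [0.5967, 0.1823, 0.0874]
eef_rot: [-3.141, 0.0, 1.664]
force: [-0.1, 0.4, -0.7]
grip_width: 0.014
grip_force: 25.0
```

```bash
python3 - <<'E'
from h import *
to(.5963,.1842,.06,1.6665)
c=grab("scene"); uv=cv2.projectPoints(np.array([[.5963,.1842,.04]]),np.array(c["rvec"]),np.array(c["tvec"]),c["mtx"],c["distortion"])[0][0,0].astype(int); print(uv)
y,x=max(uv[1]-50,0),uv[0]-65
cv2.imwrite("pics/w1.png",cv2.resize(c["image"][y:y+100,x:x+130,::-1],None,fx=6,fy=6,interpolation=cv2.INTER_CUBIC)); np.savez("w1.npz",**c)
P=cloud(c); m=masks(c)["white"]&(P[...,2]>.05)&(P[...,2]<.085)&(P[...,0]>.5)&(P[...,0]<.66)&(P[...,1]>.1)
q=P[m]; print(len(q),q.mean(0),np.percentile(q,[2,98],axis=0))
E
```

```text
t 11.7 spin first -0.003 then total mm [ 1.9 -0.2 27.4]
[319 168]
54 [0.59983288 0.17736496 0.08194843] [[0.56841534 0.16657773 0.07911952]
 [0.6254126  0.18978325 0.08365175]]
```

View pics/w1.png

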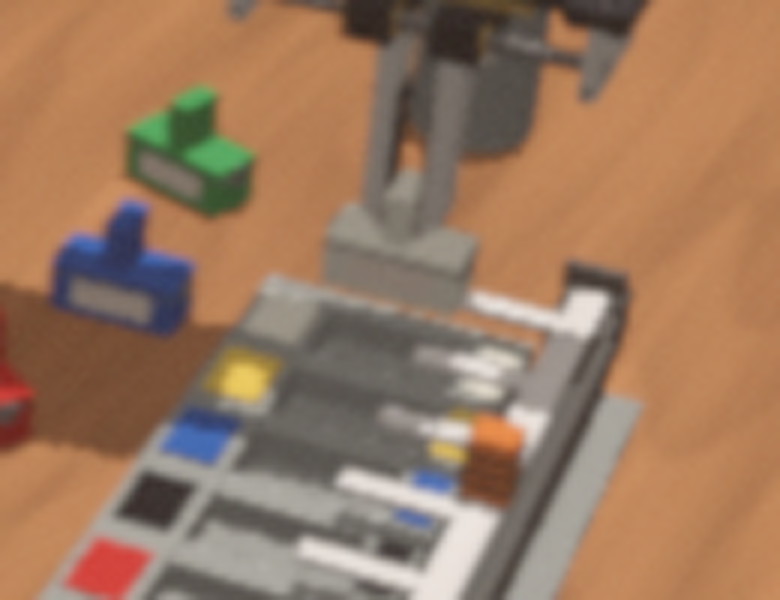

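The crop shows the white cassette held upright at (400,250), above the far-left pocket. I'll lower it, watching the force.

Request:
apply_moves(plan=[2,0,0,0,0,0,10,0,0,0,10,0,0,0,8,0,0,0,6,0,0,0,4,0,0,0,0,0])

```text
time_s: 12.45
ee_pos: [0.5963, 0.185, 0.0488]
eef_rot: [-3.141, 0.0, 1.666]
force: [-0.1, 0.9, -0.3]
grip_width: 0.0138
grip_force: 25.0
```

Request:
apply_moves(plan=[0,0,4,0,0,0,4,0,0,0,3,0,0,0,1,0,0,0,0,0])

```text
time_s: 12.95
ee_pos: [0.5965, 0.1851, 0.0373]
eef_rot: [-3.141, 0.0, 1.666]
force: [0.5, -0.2, -1.1]
grip_width: 0.0135
grip_force: 25.0
```

Request:
apply_moves(plan=[0,0,0,0,0,0,0,0,0,0,0,0,0,0,0,0,0,0,-20,0,0,0,-25,0,0,0,-25,0,0,0,-15,0], hand=-0.2)

```text
time_s: 13.75
ee_pos: [0.5971, 0.1853, 0.1245]
eef_rot: [3.139, -0.0, 1.666]
force: [0.1, -0.2, -0.3]
grip_width: 0.0371
grip_force: 0.0
```

```bash
python3 - <<'E'
from h import *
to(.4612,.1705,.12,1.571+.109)
E
```

```text
t 13.8 spin first -0.014 then total mm [ 1.000e-01 -1.367e+02  4.500e+00]
```

Request:
apply_moves(plan=[0,-34,0,-0.014,0,-34,0,0,0,-34,0,0,0,-35,0,0,0,0,5,0,0,0,0,0])

```text
time_s: 14.35
ee_pos: [0.4602, 0.1707, 0.1173]
eef_rot: [3.142, -0.0, 1.68]
force: [0.5, -0.1, -0.6]
grip_width: 0.0376
grip_force: 0.0
```

```bash
python3 - <<'E'
from h import *
to(.4612,.1705,.033,1.571+.109)
c=grab("top");cv2.imwrite("pics/top2.png",cv2.resize(c["image"][:,:,::-1],(800,600),interpolation=cv2.INTER_CUBIC))
for r in cassettes(c,xmax=.51): print(*r)
for r in cassettes(grab("scene"),("blue","white"),xmax=.7): print(*r)
E
```

```text
t 14.3 spin first -0.0 then total mm [-0.3  0.9 84.3]
red 252 [235.0, 206.0] [0.444, 0.0595] [0.4435, 0.0599] -0.57 [444.2, 60.3] [30.0, 62.9] 56.4 0.0549
red 253 [263.0, 240.0] [0.3523, -0.0158] [0.3522, -0.0153] 0.652 [352.5, -14.9] [63.2, 28.9] 38.0 0.0552
yellow 263 [318.0, 203.0] [0.4503, -0.1664] [0.4504, -0.1657] 0.127 [450.6, -166.9] [63.5, 29.3] 6.0 0.0552
black 164 [282.0, 199.0] [0.4563, -0.0674] [0.4609, -0.0668] -0.326 [455.9, -65.7] [27.3, 63.3] 74.0 0.0557
black 66 [403.0, 216.0] [0.412, -0.3903] [0.4117, -0.3921] 0.159 [411.5, -391.9] [39.7, 3.3] 8.5 0.0529
white 238 [307.0, 173.0] [0.5954, 0.1607] [0.568, 0.1726] -0.549 [567.7, 174.1] [59.5, 99.6] 41.4 0.0333
white 400 [338.0, 176.0] [0.6767, 0.1617] [0.6528, 0.1841] -1.278 [642.8, 178.3] [82.5, 142.5] 5.7 0.0433
white 817 [284.0, 216.0] [nan, nan] [0.5961, -0.0205] -1.365 [599.2, 3.1] [121.0, 236.2] 9.1 0.0218
white 63 [323.0, 189.0] [nan, nan] [0.6396, 0.1117] -1.141 [637.2, 126.2] [38.7, 55.3] 14.4 0.0422
white 554 [318.0, 216.0] [0.6985, -0.0577] [0.6742, -0.0021] -1.405 [668.4, -7.5] [71.8, 219.6] 8.1 0.043
```

Request:
apply_moves(plan=[0,1,20,0,0,0,25,0,0,0,25,0,0,0,14.5,0,0,0,0,0,0,0,0,0])

```text
time_s: 15.05
ee_pos: [0.462, 0.1709, 0.0332]
eef_rot: [-3.142, -0.0, 1.68]
force: [0.3, 0.2, 0.6]
grip_width: 0.0375
grip_force: 0.0
```

Request:
apply_moves(plan=[0,0,0,0,0,0,0,0,0,0,0,0,0,0,0,0,0,0,0,0], hand=-1)

```text
time_s: 15.55
ee_pos: [0.4618, 0.1709, 0.0335]
eef_rot: [3.14, -0.0, 1.68]
force: [1.4, -0.2, 5.6]
grip_width: 0.014
grip_force: 25.0
```

Request:
apply_moves(plan=[0,0,-25,0,0,0,-25,0,0,0,-25,0,0,0,-15,0,0,0,0,0.014,0,0,0,0])

```text
time_s: 16.15
ee_pos: [0.461, 0.1707, 0.1222]
eef_rot: [-3.141, 0.0, 1.665]
force: [0.1, 0.4, -1.1]
grip_width: 0.0138
grip_force: 25.0
```

```bash
python3 - <<'E'
from h import *
to(.6062,.0808,.12,1.6665)
E
```

```text
t 16.1 spin first -0.002 then total mm [-103.4  136.     2.2]
```

Request:
apply_moves(plan=[-26,34,0,0,-26,34,0,0,-26,34,0,0,-25.5,34,0,0,0,0,0,0,0,0,20,0,0,0,20,0,0,0,15,0,0,0,0,0,0,0,0,0])

```text
time_s: 17.15
ee_pos: [0.6064, 0.0809, 0.0679]
eef_rot: [-3.141, -0.0, 1.666]
force: [0.5, -0.3, -0.0]
grip_width: 0.014
grip_force: 25.0
```

```bash
python3 - <<'E'
from h import *
to(.6062,.0808,.05,1.6665)
E
```

```text
t 17.1 spin first -0.0 then total mm [-0.1 -0.2 17.9]
```

Request:
apply_moves(plan=[0,0,8,0,0,0,8,0,0,0,5,0,0,0,4,0,0,0,3,0,0,0,2,0,0,0,0,0,0,0,0,0])

```text
time_s: 17.95
ee_pos: [0.6066, 0.0807, 0.0381]
eef_rot: [3.141, 0.0, 1.666]
force: [0.3, 0.4, -1.1]
grip_width: 0.0138
grip_force: 25.0
```

Request:
apply_moves(plan=[0,0,0,0,0,0,0,0,0,0,0,0,0,0,0,0,0,0,-20,0,0,0,-25,0,0,0,-25,0,0,0,-15,0], hand=-0.2)

```text
time_s: 18.75
ee_pos: [0.6071, 0.0807, 0.125]
eef_rot: [3.139, 0.0, 1.666]
force: [-0.7, -0.0, 1.1]
grip_width: 0.0373
grip_force: 0.0
```

```bash
python3 - <<'E'
from h import *
to(.4440,.0597,.12,1.571-.573)
E
```

```text
t 18.8 spin first 0.668 then total mm [-106.1 -125.6    5. ]
```

Next is red, the farthest one, at (0.444, 0.060).

Request:
apply_moves(plan=[0,0,0,0.134,0,0,0,0.134,0,0,0,0.134,0,0,0,0.133,0,0,0,0.133,-26,-31,1,0,-26,-31,1,0,-27,-31,1,0,-27,-32,1,0,0,0,0,0,0,0,0,0])

```text
time_s: 19.85
ee_pos: [0.4442, 0.0593, 0.1194]
eef_rot: [3.141, -0.001, 0.998]
force: [0.2, -0.5, -0.2]
grip_width: 0.0378
grip_force: 0.0
```

```bash
python3 - <<'E'
from h import *
to(.4440,.0597,.033,1.571-.573)
c=grab("top");cv2.imwrite("pics/top2.png",cv2.resize(c["image"][:,:,::-1],(800,600),interpolation=cv2.INTER_CUBIC))
for r in cassettes(c,xmax=.7): print(*r)
c=grab("scene");cv2.imwrite("pics/s2.png",cv2.resize(c["image"][120:300,180:420,::-1],(800,600),interpolation=cv2.INTER_CUBIC))
E
```

```text
t 19.9 spin first -0.0 then total mm [ 0.2 -0.3 86.4]
red 66 [263.0, 129.0] [nan, nan] [0.6635, -0.0182] -1.478 [663.9, -18.3] [15.6, 34.5] 4.0 0.0245
red 114 [267.0, 164.0] [nan, nan] [0.5621, -0.0281] -1.456 [562.2, -28.1] [25.7, 34.4] 4.9 0.0244
red 231 [263.0, 240.0] [0.3521, -0.0159] [0.3511, -0.0168] 0.556 [352.5, -15.1] [63.1, 28.4] 36.6 0.0554
red 255 [164.0, 281.0] [0.2442, 0.2485] [0.2442, 0.2488] 0.477 [243.4, 248.8] [62.4, 29.9] 32.4 0.0549
green 103 [285.0, 162.0] [nan, nan] [0.5673, -0.0793] -1.5 [567.1, -79.3] [24.9, 32.1] 6.7 0.0237
green 240 [151.0, 209.0] [0.4361, 0.2885] [0.4369, 0.2886] -0.223 [437.4, 290.2] [29.1, 62.2] 77.3 0.0551
blue 65 [227.0, 133.0] [nan, nan] [0.6539, 0.0847] -1.461 [654.1, 85.0] [15.6, 31.8] 1.5 0.0239
blue 226 [227.0, 149.0] [0.6037, 0.0811] [0.6022, 0.0814] 0.084 [605.7, 82.5] [65.8, 30.4] 5.8 0.0585
yellow 64 [208.0, 134.0] [nan, nan] [0.6492, 0.1378] -1.488 [649.3, 137.6] [17.2, 34.1] 10.7 0.0246
yellow 261 [318.0, 203.0] [0.4503, -0.1664] [0.4504, -0.1658] 0.125 [450.7, -167.1] [63.5, 29.3] 6.4 0.0557
white 1284 [266.0, 138.0] [0.6781, 0.0029] [0.6339, -0.0261] 1.111 [622.1, -7.1] [155.5, 214.5] 0.4 0.0439
white 1249 [197.0, 142.0] [0.6214, 0.1758] [0.6237, 0.1674] -0.516 [607.9, 158.8] [161.9, 159.3] 5.9 0.0552
black 164 [281.0, 199.0] [0.4561, -0.0672] [0.4612, -0.0667] -0.339 [455.9, -65.6] [27.2, 63.2] 74.1 0.0565
black 68 [403.0, 216.0] [0.412, -0.3903] [0.4109, -0.3921] 0.148 [411.5, -391.9] [39.6, 3.7] 6.9 0.0535
```

View pics/s2.png

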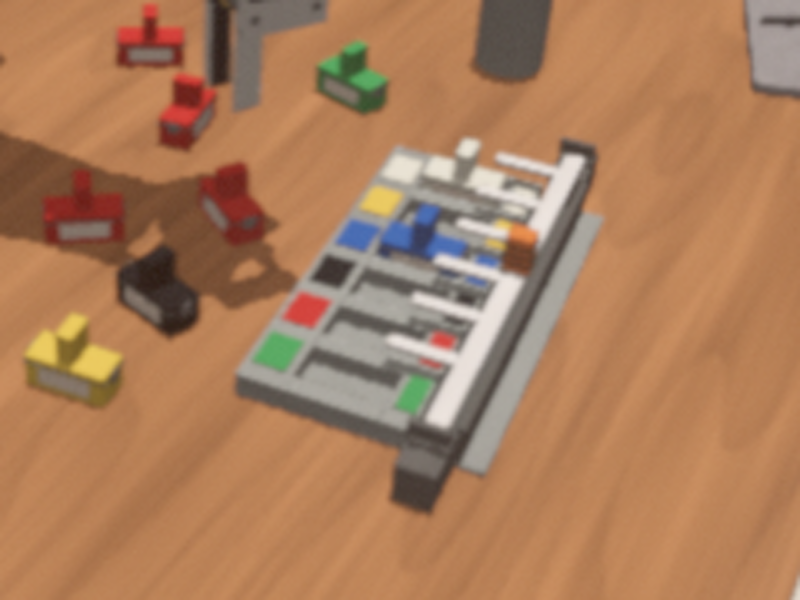

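The crop shows white (465,175) and blue (425,235) sitting low in their own pockets, and the gripper hovering over the red at (230,205).

Request:
apply_moves(plan=[0,0,21,0,0,0,25,0,0,0,25,0,0,0,15,0,0,0,0,0,0,0,0,0])

```text
time_s: 20.55
ee_pos: [0.4447, 0.0594, 0.0331]
eef_rot: [-3.141, 0.0, 0.998]
force: [0.5, 0.1, -1.0]
grip_width: 0.0377
grip_force: 0.0
```

Request:
apply_moves(plan=[0,0,0,0,0,0,0,0,0,0,0,0,0,0,0,0,0,0,0,0], hand=-1)

```text
time_s: 21.05
ee_pos: [0.4445, 0.0594, 0.0335]
eef_rot: [3.141, -0.001, 0.998]
force: [-0.0, -1.3, 6.1]
grip_width: 0.0133
grip_force: 25.0
```

Request:
apply_moves(plan=[0,0,-25,0,0,0,-25,0,0,0,-25,0,0,0,-15,0,0,0,0,-0.134,0,0,0,-0.134,0,0,0,-0.134,0,0,0,-0.133,0,0,0,-0.133,0,0,0,0])

```text
time_s: 22.05
ee_pos: [0.4438, 0.0594, 0.1227]
eef_rot: [-3.141, -0.0, 1.668]
force: [0.2, -0.6, -1.4]
grip_width: 0.0141
grip_force: 25.0
```

```bash
python3 - <<'E'
from h import *
to(.6161,-.0228,.12,1.6665)
E
```

```text
t 22.1 spin first 0.001 then total mm [-98.3 163.7   2.7]
```

Request:
apply_moves(plan=[-20,33,0,0,-20,33,0,0,-20,33,0,0,-20,33,0,0,-18.5,32,0,0,0,0,0,0,0,0,20,0,0,0,20,0,0,0,15,0,0,0,0,0,0,0,0,0])

```text
time_s: 23.15
ee_pos: [0.6167, -0.023, 0.0684]
eef_rot: [3.141, -0.0, 1.665]
force: [-0.4, 0.4, -0.6]
grip_width: 0.0138
grip_force: 25.0
```

```bash
python3 - <<'E'
from h import *
to(.6161,-.0228,.05,1.6665)
E
```

```text
t 23.1 spin first -0.002 then total mm [ 0.2 -0.5 18.4]
```

Request:
apply_moves(plan=[0,-0.5,8,0,0,0,8,0,0,0,5,0,0,0,4,0,0,0,3,0,0,0,2.5,0,0,0,0,0,0,0,0,0])

```text
time_s: 23.95
ee_pos: [0.6163, -0.0232, 0.0376]
eef_rot: [3.141, 0.0, 1.666]
force: [-0.5, 0.4, -1.8]
grip_width: 0.0138
grip_force: 25.0
```

Request:
apply_moves(plan=[0,0,0,0,0,0,0,0,0,0,0,0,0,0,0,0,0,0,-20,0,0,0,-25,0,0,0,-25,0,0,0,-15,0], hand=-0.2)

```text
time_s: 24.75
ee_pos: [0.6167, -0.0232, 0.1245]
eef_rot: [3.14, 0.0, 1.666]
force: [0.3, 0.1, 0.2]
grip_width: 0.0379
grip_force: 0.0
```

```bash
python3 - <<'E'
from h import *
to(.4503,-.1664,.12,1.571+.115)
E
```

```text
t 24.8 spin first -0.02 then total mm [-123.1 -181.7    4.5]
```

Yellow is next; the look from its hover also shows whether red is seated.

Request:
apply_moves(plan=[0,0,0,-0.02,-24,-36,1,0,-25,-36,1,0,-25,-36,1,0,-25,-37,1,0,-24,-36.5,1,0,0,0,0,0,0,0,0,0])

```text
time_s: 25.55
ee_pos: [0.4496, -0.1664, 0.1168]
eef_rot: [-3.141, -0.001, 1.685]
force: [0.0, 0.8, -0.3]
grip_width: 0.0377
grip_force: 0.0
```

```bash
python3 - <<'E'
from h import *
to(.4503,-.1664,.033,1.571+.115)
for r in cassettes(grab("top"),xmax=.7): 
    if r[1]>130: print(*r)
E
```

```text
t 25.6 spin first -0.001 then total mm [-0.1  0.7 83.8]
red 234 [264.0, 145.0] [0.6131, -0.0212] [0.6112, -0.0205] 0.095 [613.5, -20.5] [65.1, 29.5] 5.4 0.06
red 255 [263.0, 240.0] [0.3521, -0.0159] [0.3522, -0.0152] 0.653 [352.4, -15.0] [63.0, 29.0] 38.1 0.0553
red 250 [198.0, 245.0] [0.3401, 0.16] [0.3399, 0.159] -1.417 [340.0, 160.3] [28.8, 64.4] 8.9 0.0551
red 275 [164.0, 282.0] [0.2444, 0.2484] [0.2432, 0.2474] 0.542 [243.2, 249.1] [62.3, 29.6] 32.1 0.0557
green 242 [151.0, 209.0] [0.4363, 0.2886] [0.437, 0.2886] -0.233 [437.9, 290.2] [29.4, 62.2] 75.0 0.0546
blue 231 [227.0, 149.0] [0.6039, 0.0808] [0.6019, 0.0813] 0.102 [605.3, 82.7] [65.1, 30.4] 6.1 0.0586
white 3011 [229.0, 145.0] [0.6428, 0.1081] [0.6161, 0.0766] -1.474 [614.2, 59.7] [160.1, 360.3] 4.7 0.0444
black 177 [281.0, 200.0] [0.4563, -0.0674] [0.4588, -0.0666] -0.268 [455.8, -65.6] [27.2, 62.8] 74.0 0.0553
```

Request:
apply_moves(plan=[0,1,20,0,0,0,25,0,0,0,25,0,0,0,14,0,0,0,0,0,0,0,0,0])

```text
time_s: 26.2
ee_pos: [0.4516, -0.1655, 0.0335]
eef_rot: [-3.141, -0.0, 1.687]
force: [0.1, 0.1, 0.1]
grip_width: 0.0375
grip_force: 0.0
```

Request:
apply_moves(plan=[0,0,0,0,0,0,0,0,0,0,0,0,0,0,0,0,0,0,0,0], hand=-1)

```text
time_s: 26.7
ee_pos: [0.4513, -0.1662, 0.0339]
eef_rot: [3.141, 0.0, 1.686]
force: [0.9, 0.7, 5.2]
grip_width: 0.0139
grip_force: 25.0
```

Request:
apply_moves(plan=[0,0,-25,0,0,0,-25,0,0,0,-25,0,0,0,-15,0,0,0,0,0.02,0,0,0,0])

```text
time_s: 27.3
ee_pos: [0.4506, -0.166, 0.1227]
eef_rot: [-3.141, -0.0, 1.665]
force: [-0.4, -0.1, -1.5]
grip_width: 0.0137
grip_force: 25.0
```

```bash
python3 - <<'E'
from h import *
to(.6012,.1325,.12,1.6665)
E
```

```text
t 27.3 spin first -0.002 then total mm [282.7 178.4   2.7]
```

Request:
apply_moves(plan=[35,22,0,0,35,22,0,0,35,22,0,0,35,22,0,0,35,22,0,0,35,22,0,0,36,23,0,0,36.5,23,0,0,0,0,0,0,0,0,20,0,0,0,20,0,0,0,15,0,0,0,0,0,0,0,0,0])

```text
time_s: 28.7
ee_pos: [0.6014, 0.1318, 0.0684]
eef_rot: [-3.141, 0.0, 1.665]
force: [0.1, -0.0, -1.8]
grip_width: 0.0141
grip_force: 25.0
```

```bash
python3 - <<'E'
from h import *
to(.6012,.1325,.05,1.6665)
E
```

```text
t 28.7 spin first -0.001 then total mm [ 0.8 -0.1 18.4]
```

Request:
apply_moves(plan=[0.8,0,8,0,0,0,8,0,0,0,5,0,0,0,4,0,0,0,3,0,0,0,2,0,0,0,0,0,0,0,0,0])

```text
time_s: 29.5
ee_pos: [0.6014, 0.1329, 0.0386]
eef_rot: [3.141, -0.0, 1.666]
force: [0.3, 0.4, -1.3]
grip_width: 0.0136
grip_force: 25.0
```

Request:
apply_moves(plan=[0,0,0,0,0,0,0,0,0,0,0,0,0,0,0,0,0,0,-20,0,0,0,-25,0,0,0,-25,0,0,0,-15,0], hand=-0.2)

```text
time_s: 30.3
ee_pos: [0.6018, 0.1329, 0.1255]
eef_rot: [3.139, -0.0, 1.666]
force: [-0.3, -0.6, -0.3]
grip_width: 0.0375
grip_force: 0.0
```

```bash
python3 - <<'E'
from h import *
to(.4363,.2886,.12,1.571-.222)
E
```

```text
t 30.3 spin first 0.317 then total mm [ 115.5 -195.7    5.5]
```

Request:
apply_moves(plan=[0,0,0,0.106,0,0,0,0.106,0,0,0,0.105,19,-32,1,0,19,-32,1,0,19,-33,1,0,19,-33,1,0,20,-33,1,0,19.5,-33,0,0,0,0,0,0,0,0,0,0])

```text
time_s: 31.4
ee_pos: [0.4353, 0.289, 0.1185]
eef_rot: [3.141, 0.0, 1.35]
force: [-0.0, 0.4, 0.1]
grip_width: 0.0378
grip_force: 0.0
```

```bash
python3 - <<'E'
from h import *
to(.4363,.2886,.033,1.571-.222)
for r in cassettes(grab("top"),xmax=.7): 
    if r[1]>130: print(*r)
E
```

```text
t 31.4 spin first 0.001 then total mm [-0.2  1.  85.5]
red 236 [264.0, 145.0] [0.6127, -0.0212] [0.6115, -0.0205] 0.094 [613.7, -20.5] [64.4, 29.6] 5.7 0.0585
red 255 [263.0, 240.0] [0.3521, -0.0159] [0.3523, -0.0152] 0.653 [352.5, -15.0] [63.1, 29.0] 38.2 0.0553
red 259 [198.0, 245.0] [0.3403, 0.1595] [0.34, 0.1589] -1.419 [339.9, 160.5] [29.1, 64.0] 8.6 0.0557
green 233 [151.0, 209.0] [0.4363, 0.2884] [0.4372, 0.2887] -0.24 [438.1, 290.2] [28.4, 61.6] 75.5 0.0556
blue 229 [227.0, 149.0] [0.6036, 0.0811] [0.6017, 0.0812] 0.098 [605.6, 82.5] [65.8, 30.3] 6.8 0.0587
yellow 231 [209.0, 151.0] [0.5989, 0.1307] [0.5975, 0.1314] 0.098 [599.3, 133.3] [63.8, 32.9] 5.3 0.0589
white 3003 [229.0, 145.0] [0.643, 0.1268] [0.6162, 0.0763] -1.476 [613.9, 60.2] [161.7, 359.7] 4.3 0.0443
black 174 [282.0, 200.0] [0.4563, -0.0672] [0.459, -0.0669] -0.26 [456.0, -65.6] [27.2, 63.2] 74.1 0.0554
```

Request:
apply_moves(plan=[0,1,21,0,0,0,25,0,0,0,25,0,0,0,14,0,0,0,0,0,0,0,0,0])

```text
time_s: 32.05
ee_pos: [0.4372, 0.2883, 0.0341]
eef_rot: [3.141, -0.0, 1.348]
force: [0.5, -0.2, 0.7]
grip_width: 0.0375
grip_force: 0.0
```

Request:
apply_moves(plan=[0,0,0,0,0,0,0,0,0,0,0,0,0,0,0,0,0,0,0,0], hand=-1)

```text
time_s: 32.55
ee_pos: [0.4369, 0.2886, 0.034]
eef_rot: [3.141, -0.001, 1.349]
force: [0.6, -0.3, 5.0]
grip_width: 0.0139
grip_force: 25.0
```

Request:
apply_moves(plan=[0,0,-25,0,0,0,-25,0,0,0,-25,0,0,0,-15,0,0,0,0,-0.106,0,0,0,-0.106,0,0,0,-0.105,0,0,0,0])

```text
time_s: 33.35
ee_pos: [0.4362, 0.2884, 0.1232]
eef_rot: [-3.141, 0.0, 1.668]
force: [-0.4, 0.3, -1.6]
grip_width: 0.0138
grip_force: 25.0
```

```bash
python3 - <<'E'
from h import *
to(.6211,-.0745,.12,1.6665)
E
```

```text
t 33.4 spin first 0.001 then total mm [-378.9  149.3    3.2]
```

Request:
apply_moves(plan=[-38,15,0,0,-38,15,0,0,-38,15,0,0,-38,15,0,0,-38,15,0,0,-38,15,0,0,-38,15,0,0,-38,15,0,0,-38,15,0,0,-37,14.5,0,0,0,0,0,0,0,0,20,0,0,0,20,0,0,0,15,0,0,0,0,0,0,0,0,0])

```text
time_s: 34.95
ee_pos: [0.6214, -0.0744, 0.0689]
eef_rot: [3.141, -0.0, 1.665]
force: [0.5, -0.8, -1.5]
grip_width: 0.0135
grip_force: 25.0
```

```bash
python3 - <<'E'
from h import *
to(.6211,-.0745,.05,1.6665)
E
```

```text
t 35.0 spin first -0.001 then total mm [-0.  -0.3 18.9]
```

Request:
apply_moves(plan=[0,0,8,0,0,0,8,0,0,0,5,0,0,0,4,0,0,0,3,0,0,0,2.5,0,0,0,0,0,0,0,0,0])

```text
time_s: 35.75
ee_pos: [0.6226, -0.0766, 0.0391]
eef_rot: [3.138, 0.003, 1.665]
force: [3.7, -10.2, 4.3]
grip_width: 0.0137
grip_force: 32.6
```

Request:
apply_moves(plan=[0,0,0,0,0,0,0,0,0,0,0,0,0,0,0,0,0,0,-20,0,0,0,-25,0,0,0,-25,0,0,0,-15,0], hand=-0.2)

```text
time_s: 36.55
ee_pos: [0.6218, -0.0746, 0.1249]
eef_rot: [3.14, 0.0, 1.666]
force: [-0.4, -0.2, -0.4]
grip_width: 0.0372
grip_force: 0.0
```

```bash
python3 - <<'E'
from h import *
to(.4560,-.0669,.12,1.571-.275)
for r in cassettes(grab("top"),("black",),xmax=.7): 
    if r[1]>130: print(*r)
E
```

```text
t 36.5 spin first 0.37 then total mm [ -37.5 -161.6    4.9]
```

Request:
apply_moves(plan=[0,0,0,0.123,0,0,0,0.123,0,0,0,0.124,-7,-32,1,0,-7,-32,1,0,-7,-32,1,0,-8,-32,1,0,-8,-33,1,0,0,0,0,0,0,0,0,0])

```text
time_s: 37.6
ee_pos: [0.4563, -0.0666, 0.1178]
eef_rot: [3.141, -0.0, 1.296]
force: [-0.1, -1.0, 0.5]
grip_width: 0.0374
grip_force: 0.0
```

```bash
python3 - <<'E'
from h import *
to(.4560,-.0669,.033,1.571-.275)
for r in cassettes(grab("top"),xmax=.7): 
    if r[1]>130: print(*r)
c=grab("scene");cv2.imwrite("pics/s3.png",cv2.resize(c["image"][120:300,180:420,::-1],(800,600),interpolation=cv2.INTER_CUBIC))
E
```

```text
t 37.6 spin first -0.0 then total mm [-0.4 -0.2 84.8]
red 190 [263.0, 143.0] [0.6133, -0.021] [0.6168, -0.0192] -0.01 [614.7, -20.0] [62.9, 28.6] 4.1 0.0592
red 252 [198.0, 245.0] [0.3401, 0.16] [0.3399, 0.159] -1.411 [339.9, 160.2] [28.8, 63.7] 9.0 0.0552
red 272 [164.0, 282.0] [0.2442, 0.2487] [0.243, 0.2474] 0.545 [243.4, 248.6] [62.4, 29.1] 32.2 0.0552
green 162 [282.0, 140.0] [0.619, -0.0715] [0.6243, -0.0697] -0.015 [621.0, -71.6] [60.0, 28.3] 5.7 0.0597
blue 233 [227.0, 149.0] [0.6039, 0.0808] [0.6017, 0.0813] 0.096 [605.0, 82.3] [65.2, 30.3] 6.9 0.0593
yellow 235 [209.0, 151.0] [0.5989, 0.1308] [0.5977, 0.1316] 0.117 [600.6, 133.2] [66.7, 32.8] 5.6 0.06
white 2646 [222.0, 143.0] [0.6408, 0.1192] [0.6212, 0.0952] -1.33 [614.4, 60.0] [160.7, 359.6] 4.7 0.0446
```

View pics/s3.png

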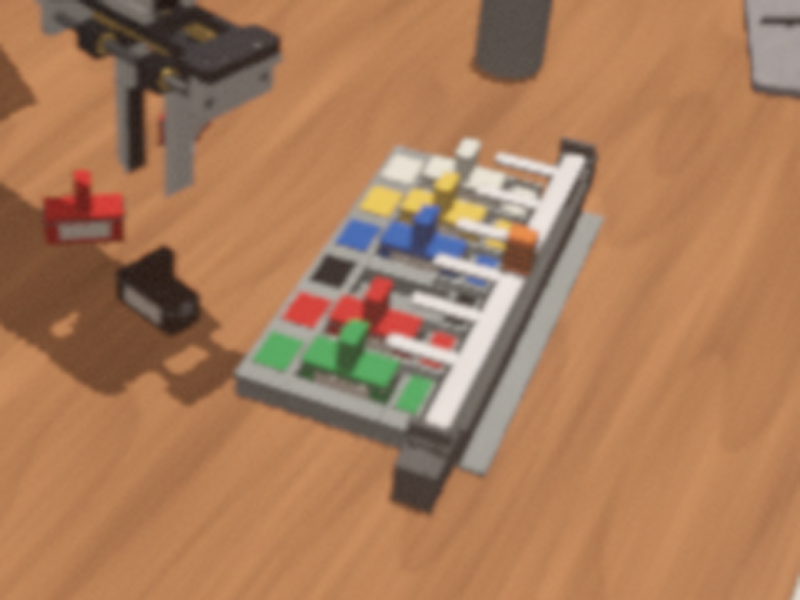

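The crop shows white, yellow, blue, red (378,310) and green (350,355) down in their pockets. Black (160,290) has not moved and is the last one.

Request:
apply_moves(plan=[-0.4,0,20,0,0,0,25,0,0,0,25,0,0,0,15,0,0,0,0,0,0,0,0,0])

```text
time_s: 38.3
ee_pos: [0.4567, -0.067, 0.0331]
eef_rot: [-3.141, -0.0, 1.296]
force: [0.2, -0.3, 0.7]
grip_width: 0.0376
grip_force: 0.0
```

Request:
apply_moves(plan=[0,0,0,0,0,0,0,0,0,0,0,0,0,0,0,0,0,0,0,0], hand=-1)

```text
time_s: 38.8
ee_pos: [0.4566, -0.0671, 0.0335]
eef_rot: [3.14, -0.0, 1.296]
force: [0.4, -0.2, 5.1]
grip_width: 0.0138
grip_force: 25.0
```

Request:
apply_moves(plan=[0,0,-25,0,0,0,-25,0,0,0,-25,0,0,0,-15,0,0,0,0,-0.123,0,0,0,-0.123,0,0,0,-0.124,0,0,0,0])

```text
time_s: 39.6
ee_pos: [0.4559, -0.0669, 0.1227]
eef_rot: [-3.141, -0.0, 1.668]
force: [0.6, -0.3, -1.6]
grip_width: 0.0137
grip_force: 25.0
```

```bash
python3 - <<'E'
from h import *
to(.6112,.0290,.12,1.6665)
E
```

```text
t 39.6 spin first 0.001 then total mm [ 80.6 163.8   2.7]
```

Request:
apply_moves(plan=[16,33,0,0,16,33,0,0,16,33,0,0,16,33,0,0,16.5,32,0,0,0,0,0,0,0,0,20,0,0,0,20,0,0,0,15,0,0,0,0,0,0,0,0,0])

```text
time_s: 40.7
ee_pos: [0.6118, 0.0286, 0.0684]
eef_rot: [3.142, 0.0, 1.665]
force: [0.5, -0.2, -0.9]
grip_width: 0.0136
grip_force: 25.0
```

```bash
python3 - <<'E'
from h import *
to(.6112,.0290,.05,1.6665)
E
```

```text
t 40.7 spin first -0.002 then total mm [ 0.5 -0.6 18.4]
```

Request:
apply_moves(plan=[0.5,-0.5,8,0,0,0,8,0,0,0,5,0,0,0,4,0,0,0,3,0,0,0,2.5,0,0,0,0,0,0,0,0,0])

```text
time_s: 41.5
ee_pos: [0.6114, 0.0292, 0.0375]
eef_rot: [3.141, -0.0, 1.666]
force: [0.2, 0.2, -0.9]
grip_width: 0.014
grip_force: 25.0
```

Request:
apply_moves(plan=[0,0,0,0,0,0,0,0,0,0,0,0,0,0,0,0,0,0,-20,0,0,0,-25,0,0,0,-25,0,0,0,-15,0,0,-50,0,0,0,-50,0,0,0,-50,0,0,-40,-40,0,0,-40,-20,0,0,-40,0,0,0,-40,0,0,0,-40,0,0,0,0,0,0,0], hand=-0.2)

```text
time_s: 43.2
ee_pos: [0.4253, -0.1882, 0.1223]
eef_rot: [3.141, 0.001, 1.662]
force: [-0.1, 1.2, 0.5]
grip_width: 0.0377
grip_force: 0.0
```

```bash
python3 - <<'E'
from h import *
c=grab("top")
for r in cassettes(c,xmax=.7): 
    if r[1]>60: print(*r)
P=cloud(c)
S=dict(white=(.5963,.1842),yellow=(.6012,.1325),blue=(.6062,.0808),black=(.6112,.0290),red=(.6161,-.0228),green=(.6211,-.0745))
for n,s in S.items():  # anything above 50 mm near each slot = tab top
    m=(P[...,2]>.052)&(P[...,2]<.08)&(np.hypot(P[...,0]-s[0],P[...,1]-s[1])<.022)
    v,u=np.nonzero(m); q=plane(c,np.c_[u,v],.058)
    print(n,m.sum(),((q.mean(0)[:2]-s)*1000).round(1),P[m][:,2].mean().round(4))
m=(P[...,2]>.068)&(P[...,2]<.085)&(P[...,0]>.64)&(P[...,0]<.74)&(abs(P[...,1])<.2)
v,u=np.nonzero(m); q=plane(c,np.c_[u,v],.076).mean(0);print("grip",q)
to(q[0],q[1],.15,1.6665)
cv2.imwrite("pics/t4.png",cv2.resize(c["image"][90:190,165:325,::-1],None,fx=5,fy=5,interpolation=cv2.INTER_CUBIC))
E
```

```text
red 66 [263.0, 129.0] [nan, nan] [0.6637, -0.0179] -1.462 [663.5, -18.2] [15.7, 34.9] 7.8 0.024
red 234 [264.0, 145.0] [0.6132, -0.0209] [0.6116, -0.0205] 0.098 [613.7, -20.5] [63.6, 29.6] 5.8 0.0591
red 114 [267.0, 164.0] [nan, nan] [0.5622, -0.0281] -1.473 [562.6, -28.3] [26.0, 33.8] 2.3 0.0245
red 255 [263.0, 240.0] [0.3521, -0.0159] [0.3522, -0.0152] 0.653 [352.5, -14.9] [63.3, 28.9] 38.3 0.0551
red 251 [198.0, 245.0] [0.3399, 0.16] [0.3399, 0.159] -1.408 [339.9, 160.3] [28.8, 64.1] 9.0 0.0558
red 271 [164.0, 281.0] [0.2442, 0.2487] [0.2433, 0.2475] 0.543 [243.2, 248.5] [62.3, 29.4] 31.5 0.0552
green 218 [282.0, 143.0] [0.6192, -0.0713] [0.6174, -0.0712] 0.104 [619.4, -71.5] [63.8, 28.0] 5.7 0.0591
green 103 [285.0, 162.0] [nan, nan] [0.5672, -0.0793] -1.485 [567.4, -79.1] [25.0, 32.3] 4.4 0.0239
blue 63 [227.0, 133.0] [nan, nan] [0.6538, 0.0846] -1.44 [654.4, 84.9] [16.2, 31.6] 0.9 0.023
blue 230 [227.0, 149.0] [0.6036, 0.0811] [0.6019, 0.0813] 0.104 [605.8, 82.4] [65.9, 30.3] 7.4 0.0601
blue 107 [230.0, 168.0] [nan, nan] [0.5526, 0.0758] -1.348 [552.8, 75.8] [24.6, 33.2] 6.9 0.
[... 281 characters left out ...]
5] [26.0, 34.4] 3.2 0.0246
white 2983 [229.0, 145.0] [0.6403, 0.1319] [0.616, 0.077] -1.475 [614.7, 59.9] [160.4, 360.1] 4.9 0.0443
black 234 [246.0, 147.0] [0.6087, 0.0293] [0.6063, 0.0303] 0.086 [611.3, 31.3] [71.9, 30.1] 3.6 0.0589
black 101 [248.0, 166.0] [nan, nan] [0.5572, 0.0237] -1.411 [557.5, 24.0] [24.8, 32.0] 8.8 0.0244
black 70 [403.0, 216.0] [0.4128, -0.3904] [0.4113, -0.3923] 0.146 [411.6, -392.5] [39.7, 3.0] 9.2 0.0532
white 53 [-2.6  0.2] 0.057
yellow 50 [-2.8 -1.6] 0.0564
blue 51 [-2.4  0.2] 0.0575
black 52 [-2.9  0.8] 0.057
red 50 [-3.2  1.4] 0.0571
green 50 [-2.4  2. ] 0.0571
grip [0.68242084 0.07283075 0.076     ]
t 43.2 spin first -0.004 then total mm [233.3 281.  -28. ]
```

View pics/t4.png

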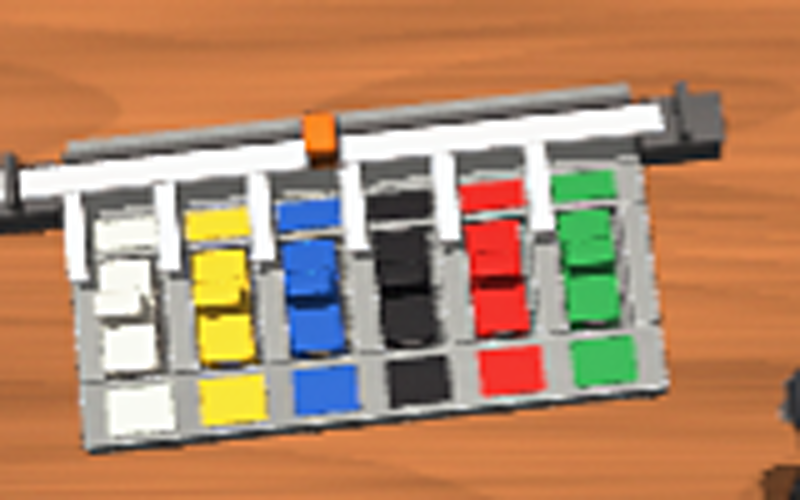

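The crop shows all six seated in their own colours, with matching tab heights and at most 3 mm off. The lock is still open, its grip at (320,138), so I'll close it now.

Request:
apply_moves(plan=[0,0,-28,-0.004,26,31.5,0,0,26,31.5,0,0,26,31.5,0,0,26,31.5,0,0,26,31.5,0,0,26,31.5,0,0,26,31.5,0,0,26,32,0,0,25,32,0,0,0,0,0,0,0,0,0,0], hand=0)

```text
time_s: 44.45
ee_pos: [0.6848, 0.0767, 0.1494]
eef_rot: [-3.14, -0.0, 1.672]
force: [0.5, 0.4, 0.8]
grip_width: 0.0469
grip_force: 0.0
```

```bash
python3 -c "
from h import *
to(.687,.0735,.054,1.6665)"
```

```text
t 44.5 spin first 0.005 then total mm [-3.4  1.9 95.4]
```

Request:
apply_moves(plan=[-3,2,0,0.005,0,0,24,0,0,0,24,0,0,0,24,0,0,0,22,0,0,0,0,0,0,0,0,0])

```text
time_s: 45.15
ee_pos: [0.6878, 0.0718, 0.0576]
eef_rot: [3.141, 0.0, 1.664]
force: [-0.1, -0.1, 0.1]
grip_width: 0.0471
grip_force: 0.0
```

Request:
apply_moves(plan=[0,0,0,0,0,0,0,0,0,0,0,0,0,0,0,0,0,0,0,0,0,0,0,0], hand=-1, squeeze=20)

```text
time_s: 45.75
ee_pos: [0.6864, 0.0723, 0.0572]
eef_rot: [-3.138, 0.0, 1.665]
force: [-13.6, -2.7, 9.9]
grip_width: 0.0216
grip_force: 20.0
```

Request:
apply_moves(plan=[-4,0,0,0,-4,0,0,0,-4,0,0,0,-4,0,0,0,-4,0,0,0,-4,0,0,0,-3,0,0,0,-2,0,0,0,-1,0,0,0,0,0,0,0,0,0,0,0])

```text
time_s: 46.85
ee_pos: [0.689, 0.046, 0.0572]
eef_rot: [-3.138, -0.004, 1.666]
force: [-15.8, 17.7, 10.6]
grip_width: 0.0215
grip_force: 20.0
```

Moved 26 mm, and there is an 18 N reaction against the stop. I'll release, retreat and check.

Request:
apply_moves(plan=[0,0,0,0,0,0,0,0,0,0,0,0,0,0,0,0,0,0,-25,0,0,0,-25,0,0,0,-25,0,0,0,-25,0,-20,-40,0,0,-30,-40,0,0,-30,-40,0,0,-40,-40,0,0,-40,-40,0,0,-40,-20,0,0,-40,0,0,0,0,0,0,0,0,0,0,0], hand=0)

```text
time_s: 48.55
ee_pos: [0.5022, -0.2074, 0.1563]
eef_rot: [-3.142, -0.0, 1.663]
force: [0.3, 0.3, 0.1]
grip_width: 0.0468
grip_force: 0.0
```

```bash
python3 - <<'E'
from h import *
c=grab("top"); P=cloud(c)
S=dict(white=(.5963,.1842),yellow=(.6012,.1325),blue=(.6062,.0808),black=(.6112,.0290),red=(.6161,-.0228),green=(.6211,-.0745))
for n,s in S.items():
    m=(P[...,2]>.052)&(P[...,2]<.08)&(np.hypot(P[...,0]-s[0],P[...,1]-s[1])<.022)
    v,u=np.nonzero(m); q=plane(c,np.c_[u,v],.058)
    print(n,m.sum(),((q.mean(0)[:2]-s)*1000).round(1),P[m][:,2].mean().round(4))
m=(P[...,2]>.068)&(P[...,2]<.085)&(P[...,0]>.64)&(P[...,0]<.74)&(abs(P[...,1])<.2)
v,u=np.nonzero(m); q=plane(c,np.c_[u,v],.076).mean(0);print("grip",q)
cv2.imwrite("pics/t5.png",cv2.resize(c["image"][90:190,165:325,::-1],None,fx=5,fy=5,interpolation=cv2.INTER_CUBIC))
E
```

```text
white 51 [-2.3  0.1] 0.057
yellow 49 [-2.7 -1.7] 0.0568
blue 52 [-2.5  0.1] 0.0574
black 52 [-2.9  0.7] 0.0572
red 52 [-3.4  1.2] 0.0569
green 49 [-2.2  2.1] 0.0574
grip [0.6850646  0.04799518 0.076     ]
```

View pics/t5.png

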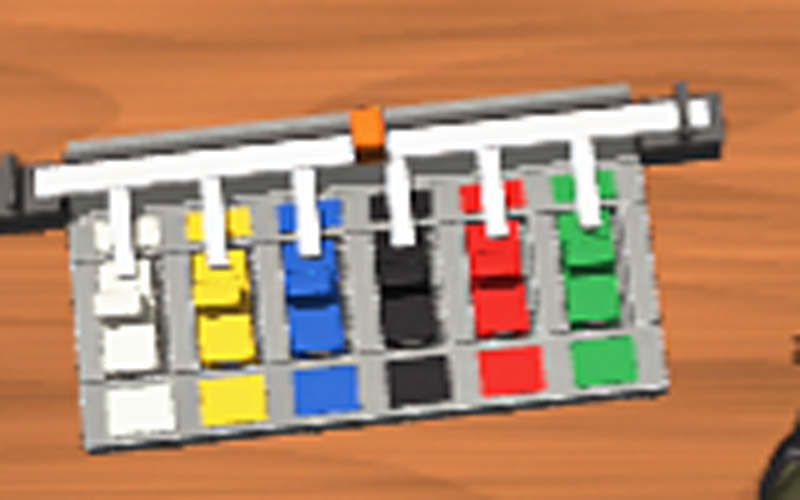

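The crop shows a tooth over the middle of every cassette and the grip at (368,132), its locked position. All six cassettes are still in place, so I'm handing in.

```bash
python3 -c "
from station import ctrl
print(ctrl.hand_in())"
```

```text
the job is handed in; nothing more can be done
None
```

The lock was opened, all six cassettes were seated in the pockets of their own colours, the lock was slid back to its locked end, and the job was handed in at about 48.6 s; the hand-in gave no verdict.

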